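Spin the sample turntable and park it at the gate

TASK

Check that the empty sample turntable runs free, then park it: push one of its upright pegs with a fingertip to flick the wheel counter-clockwise (seen from above), fast enough to coast round by itself but no faster than a turn a second, and let its rim tab run past the two gate posts and on round, untouched. When the tab comes to the gate again, on that round or a later one, brake the still turning wheel with a fingertip laid on its flat top, in a single touch and without catching a peg or the tab, and keep the finger there until it has stopped with the tab between the two posts; then take the finger away. Leave the glassware and other loose things where they stand.

Things in the scene. Friction and masses are not known exactly. Their poses are not given: they have to be found in the camera images.
- stand: fixed stand of the turntable: a white plastic plate 320 x 320 x 12 mm with a grey column 70 mm wide in its middle. Origin: centre of the plate's underside, on the wheel's axis, on the table. z is up; x points horizontally from the axis towards the gate.
- top (a point): centre of the wheel's flat top face, 70 mm above the table, on the wheel's upright axis. The wheel is a round aluminium plate 240 mm across and 12 mm thick. On it: a dark round boss in the middle, 32 mm across and 12 mm high; four upright pegs near the rim; from 18 to 98 mm from the axis the face is smooth, bare and level, and rigid to press on.
- turntable (a joint): angle of the wheel (rad), counter-clockwise from above positive, counting on over many turns; 0, 2 pi, 4 pi ... when the tab points exactly between the posts. Starts at rest between -4.5 and -1.2. Nearly free bearing: the wheel (0.9 kg, inertia about 0.007 kg m2, give or take 30 %) loses 0.05 to 0.11 rad/s each second; flicked to 2 rad/s it coasts three to five turns in 20 to 35 s.
- peg1 (a point): top centre of one of the four round steel pegs of the wheel, the one 45 degrees counter-clockwise of the tab; it turns with the wheel. Each peg is 10 mm in diameter and stands 32 mm above the top face (its top 102 mm above the table), its axis 105 mm from the wheel's axis.
- peg2 (a point): top centre of one of the four round steel pegs of the wheel, the one 135 degrees counter-clockwise of the tab; it turns with the wheel. Each peg is 10 mm in diameter and stands 32 mm above the top face (its top 102 mm above the table), its axis 105 mm from the wheel's axis.
- peg3 (a point): top centre of one of the four round steel pegs of the wheel, the one 225 degrees counter-clockwise of the tab; it turns with the wheel. Each peg is 10 mm in diameter and stands 32 mm above the top face (its top 102 mm above the table), its axis 105 mm from the wheel's axis.
- peg4 (a point): top centre of one of the four round steel pegs of the wheel, the one 315 degrees counter-clockwise of the tab; it turns with the wheel. Each peg is 10 mm in diameter and stands 32 mm above the top face (its top 102 mm above the table), its axis 105 mm from the wheel's axis.
- tab (a point): the tab: a small dark steel tongue that sticks out 20 mm beyond the rim, 14 mm wide and 8 mm thick, with a short dark line behind it on the wheel's top. This point lies on it 130 mm from the wheel's axis and 64 mm above the table. Its x axis points outwards.
- gate_mid (a point): the point midway between the two gate posts, 130 mm from the wheel's axis and 64 mm above the table: where the tab has to stop. The posts are dark steel on a low dark block, 10 mm in diameter, 66 mm apart between axes, 95 mm tall above the table, standing on the plate just outside the tab's path, 147 mm from the wheel's axis.
- beaker: loose glass beaker, 68 mm wide, 90 mm tall, beside the stand; origin at the centre of its underside. Leave alone.
- reagent_bottle: loose amber bottle, 60 mm wide, 130 mm tall, beside the stand; origin under its centre. Leave alone.
- slotted_weight: loose steel weight with a small grip, 34 mm wide, 36 mm tall, standing on a corner of the stand's plate (12 mm above the table); origin under its centre. Leave alone.
- sample_jar: loose small glass jar with a black lid, 32 mm wide, 45 mm tall, standing on another corner of the stand's plate; origin under its centre. Leave alone.
- screwdriver: loose screwdriver lying on the table beside the stand, under 30 mm high. Leave alone.
- dish: loose shallow glass dish, 90 mm wide, 16 mm high; origin under its centre. Leave alone.
- cuvette_box: loose grey plastic box 60 x 100 x 35 mm; origin under its centre. Leave alone.

How it is judged:
On the way, in this order (a step that is already met when the one before it is completed fails the run):
1. the flicked wheel turns counter-clockwise by itself, faster than 0.6 rad/s, no finger on it (velocity of joint turntable above 0.6 rad/s and contact force between the fingers and turntable below 0.05 N), for 0.1 s.
2. still untouched and turning (above 0.25 rad/s), the tab has gone past the gate and on round to a quarter turn before it (joint above 4.7) (value of joint turntable above 4.7 rad and velocity of joint turntable above 0.25 rad/s and contact force between the fingers and turntable below 0.05 N).
3. a fingertip on the wheel has brought it to a stop with the tab between the posts (contact force between the fingers and turntable above 0.2 N and velocity of joint turntable between -0.05 and 0.05 rad/s and value of joint turntable above 5.5 rad and horizontal distance between tab and gate_mid below 0.024 m), for 0.05 s.
At the end, for the whole second after the job is handed in: The wheel stands still with its tab between the gate posts (tab point within 24 mm of the gate's middle), at least one turn after it first passed there, and no loose thing has moved more than 20 mm (horizontal distance between tab and gate_mid below 0.024 m and velocity of joint turntable between -0.03 and 0.03 rad/s and value of joint turntable above 5.5 rad and distance of each of beaker, reagent_bottle, slotted_weight, sample_jar, screwdriver, dish, cuvette_box from where it was at the start of the episode below 0.02 m); the robot touches nothing.
It fails at once if after its free run (joint above 3.2) the wheel is stopped by the fingers away from the gate (tab more than 30 mm off): one braking touch only (value of joint turntable above 3.2 rad and contact force between the fingers and turntable above 0.3 N and velocity of joint turntable below 0.03 rad/s and horizontal distance between tab and gate_mid above 0.03 m).
It fails at once if after its free run a finger catches a peg or the tab (value of joint turntable above 3.2 rad and (contact force between the fingers and turntable_c2 above 0.3 N or contact force between the fingers and turntable_c3 above 0.3 N or contact force between the fingers and turntable_c4 above 0.3 N or contact force between the fingers and turntable_c5 above 0.3 N or contact force between the fingers and turntable_c6 above 0.3 N)).
It fails at once if the wheel is flung faster than 7 rad/s (velocity of joint turntable above 7 rad/s).
It fails at once if a loose thing is lifted, carried or knocked more than 20 mm (distance of any of beaker, reagent_bottle, slotted_weight, sample_jar, screwdriver, dish, cuvette_box from where it was at the start of the episode above 0.02 m).
It also fails if it takes over 42 s, if anything falls off the work surface, if the arm or the gripper's body presses on something with over 40 N, if the wrist force passes 120 N, or if a joint passes its speed limit or range.

ROBOT

A 7-joint arm with a two-finger parallel gripper is mounted at the origin on the work surface. World frame = base frame: x ahead of the robot, y to its left, z up, the work surface at z = 0. Lengths are in m, angles in rad, forces in N, time in s.
With the tool pointing down it reaches from about 0.35 to 0.9 m from the base axis. Payload 7.2 kg.
Tool frame: the origin (TCP) lies on the centre line of the jaws, within the pads' length; the fingertips stand 14 mm ahead of it and the grasp point (between the pads) lies 5 mm behind it; z points along the fingers, y is the line along which they close (so a half turn about z gives the same grasp; the last joint's range is limited). The gripper opens to 85 mm and grips with 20 to 120 N. Pads are 22 mm wide; open, the fingers measure 114 mm over their backs; the gripper's body (76 mm by 85 mm) begins 54 mm behind the grasp point. The pads swing forward as they close: fully open they stand 13 mm farther back than shut.
Start: joints at [1.257, 0.411, -0.013, 1.596, 0.006, 1.134, -0.082], TCP at [0.152, -0.606, 0.245] pointing down, gripper open.
Joint ranges: [-2.95, 2.95], [-0.29, 1.99], [-1.47, 1.44], [0.14, 2.54], [-1.03, 4.17], [0.13, 1.85], [-2.86, 2.86]. Speed limits (rad/s): [2.39, 2.39, 3.01, 3.01, 3.14, 3.14, 3.14].

INTERFACE

Orientations are given as a unit quaternion [x, y, z, w].
In Python, from cell import * gives the robot as it stands. The module is installed in compiled form; this text tells all that it offers.
- The arm moves only by the tool apply_moves, never from a script. Its argument "commands" is a list that holds one entry, the list of rows, each a list of 5 numbers: the shift along the tool's x, y, z in cm, then the turn about the tool's z in degrees, then the opening, from 0 (shut) to 1 (fully open). A call has 1 to 12 rows; each row shifts and turns the commanded pose from where the row before left it, along the tool's axes as they then stand; what a row does not reach is not made up. A row lasts 1/12 s, in which the tool goes at most 41.7 mm and 7.16 degrees, less where a joint would pass 70% of its speed; a pose out of reach is approached as far as the arm can. A call is refused whole if a number of a shift passes 4.17 or a number of a turn 7.16, either way. A call with a gripper value outside its range is refused whole. The fingers move at their own pace and stop on an object; the grip force is fixed at half the most. Time passes only in rows, so rows that do not move let the fingers close. It gives the time, the measured TCP pose, the force, the opening and the grip force at its end, in the units of the state.
- state(): the state, without advancing time (a new reading comes with each control period).
- grab_frame(name): name is "side" or "top" or "wrist"; returns a dict with "color" (420x560x3 uint8, blue, green, red), "z_map" (420x560 float32, m along the optical axis (not along the pixel's ray), 0 where there is no reading), "intrinsics" (3x3 intrinsics, pixels), "dist" ([k1, k2, p1, p2, k3] as OpenCV has them; the pictures are not rectified), "xyz" and "orientation" of the camera in the world. Camera axes: x right, y down, z forward; pixel columns grow to the right and rows downward; lengths in m; the calibration is good to about 2 mm. A picture is of the moment at which its call begins.
- finish_job(): hands the job in; it is judged then, once.
The state is a dict: "time_s": time; "joint_pos": joint angles; "qd": joint speeds; "joint_torque": joint torques, N m; "ee_pos": TCP position; "orientation": TCP orientation; "wrist_force": force on the tool from outside, world axes, zero at the start; "moment": the same for the moment, N m; "gripper_width": finger opening in m; "gripper_force": force on a finger pad.
Only numpy, scipy, OpenCV 4.12 (cv2) and the standard library are available. Lean on these libraries where they do the work, as an engineer would, in place of code of your own. Each camera call takes 0.05 s, during which the arm holds its last target. There are 200 camera calls.

## Working session

There is one attempt and no reset: what is moved stays moved. The work goes in short steps, Python scripts to look and compute and a tool call to move; the robot and the scene stay as the last step left them, time stands still between calls to the robot, and variables do not carry over. Pictures are saved under pics/ and viewed, at most 10 in all, crops included, and the job is handed in when it is done.

Besides the shell and the picture viewer there is one more tool, called in YAML: its name, and indented under it one key for each argument. apply_moves: Moves the arm, as the interface text tells. Its arguments: {"type":"object","properties":{"commands":{"type":"array","items":{"type":"array","items":{"type":"array","items":{"type":"number"}}}}},"required":["commands"]}

```bash
mkdir -p pics
python3 - <<'E'
from cell import *
import cv2,numpy as np,json
s=state();print({k:np.round(v,3).tolist() for k,v in s.items()})
ims=[]
for n in("side","top"):
    f=grab_frame(n);cv2.imwrite(f"pics/{n}0.png",f["color"]);np.savez(f"{n}0.npz",**f)
    print(n,f["xyz"],f["orientation"],f["intrinsics"],f["dist"])
E
```

```text
{'time_s': 0.0, 'joint_pos': [1.257, 0.412, -0.013, 1.597, 0.006, 1.134, -0.082], 'qd': [0.001, 0.0, 0.0, -0.0, -0.001, 0.001, -0.001], 'joint_torque': [-0.001, -60.062, 0.682, -29.94, 0.014, 0.011, -0.0], 'ee_pos': [0.152, -0.606, 0.244], 'orientation': [0.992, 0.123, -0.0, -0.001], 'wrist_force': [-0.054, 0.524, 0.257], 'moment': [-0.036, -0.039, 0.023], 'gripper_force': 0.0, 'gripper_width': 0.085}
side [0.21147783 0.98040083 0.87601768] [-0.1489167   0.88458901 -0.43680234  0.06730387] [[472.82704595   0.         275.47842879]
 [  0.         472.82704595 202.96310703]
 [  0.           0.           1.        ]] [-0.08625629  0.          0.          0.          0.        ]
top [0.30179047 0.01643199 1.35601545] [-0.69971339  0.70865158 -0.06945425  0.0582256 ] [[513.12021401   0.         280.95024511]
 [  0.         513.12021401 203.49506217]
 [  0.           0.           1.        ]] [0.04896835 0.         0.         0.         0.        ]
```

View pics/top0.png

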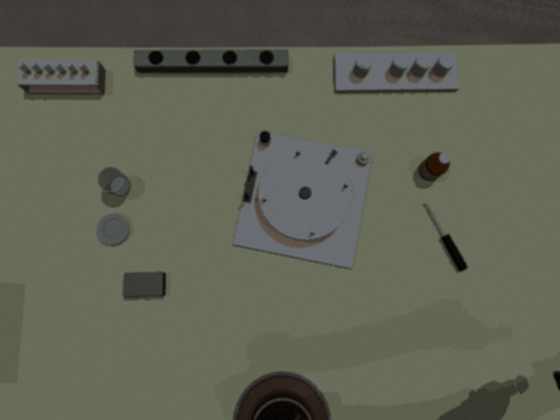

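View pics/side0.png

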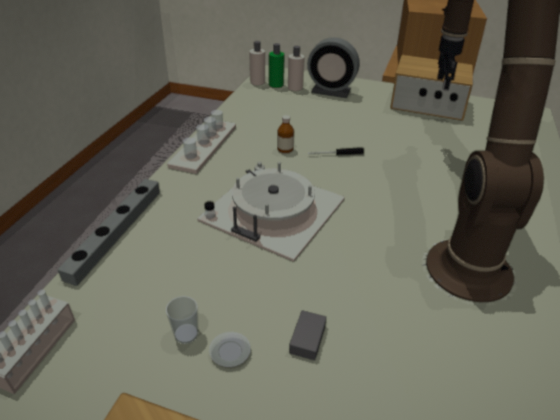

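The top view shows the wheel boss at (305,193), the tab at about (331,156) up and to the right, the gate at (249,184) on the left, the pegs at (297,154), (346,187), (311,234) and (264,200), the jar at (265,136) and the weight at (363,158). The side view shows the gate at about (245,225), with the tab on the far side.

```bash
cat > h.py <<'E'
import cv2,numpy as np
from scipy.spatial.transform import Rotation as R
def ray(f,uv,z):
    p=cv2.undistortPoints(np.array(uv,float).reshape(-1,1,2),f["intrinsics"],f["dist"]).reshape(-1,2)
    d=R.from_quat(f["orientation"]).apply(np.c_[p,np.ones(len(p))]);o=np.array(f["xyz"])
    return o+d*((z-o[2])/d[:,2])[:,None]
def proj(f,P):
    r=R.from_quat(f["orientation"]).inv()
    return cv2.projectPoints(np.array(P,float).reshape(-1,1,3),r.as_rotvec(),-r.apply(f["xyz"]),f["intrinsics"],f["dist"])[0].reshape(-1,2)
def blobs(f,c,rad,thr,amin=3):
    g=cv2.cvtColor(f["color"],cv2.COLOR_BGR2GRAY)
    m=np.zeros_like(g);cv2.circle(m,tuple(int(v) for v in c),rad,255,-1)
    b=((g<thr)&(m>0)).astype(np.uint8)
    n,l,s,ce=cv2.connectedComponentsWithStats(b)
    return [(s[i,4],ce[i].round(1).tolist(),s[i,:4].tolist()) for i in range(1,n) if s[i,4]>=amin]
E
python3 - <<'E'
from h import *
f=dict(np.load("top0.npz"));s=dict(np.load("side0.npz"))
for b in blobs(f,(302,190),72,70):
    print(b,ray(f,[b[1]],0.07)[0].round(4))
print(ray(f,[[305,193]],.082))
# stand plate corners from white mask
cv2.imwrite("pics/crop.png",np.hstack([cv2.resize(f["color"][120:275,230:380],None,fx=2.6,fy=2.6,interpolation=3),cv2.resize(s["color"][150:265,195:350],None,fx=2.5,fy=3.504,interpolation=3)[:403]]).clip(0,255)) if 0 else cv2.imwrite("pics/crop.png",cv2.convertScaleAbs(cv2.resize(f["color"][120:275,230:380],None,fx=3.8,fy=3.8,interpolation=2),alpha=1.6))
E
```

```text
(np.int32(146), [264.4, 138.2], [259, 131, 12, 16]) [0.7102 0.035  0.07  ]
(np.int32(60), [330.8, 156.1], [325, 150, 12, 14]) [ 0.6602 -0.1368  0.07  ]
(np.int32(13), [297.2, 153.5], [296, 152, 4, 4]) [ 0.6681 -0.0497  0.07  ]
(np.int32(11), [362.2, 158.7], [360, 157, 6, 4]) [ 0.6524 -0.218   0.07  ]
(np.int32(36), [359.7, 162.5], [356, 158, 10, 8]) [ 0.6423 -0.2111  0.07  ]
(np.int32(296), [249.2, 185.0], [242, 166, 15, 37]) [0.5859 0.0749 0.07  ]
(np.int32(9), [345.0, 186.0], [344, 185, 3, 3]) [ 0.5806 -0.1708  0.07  ]
(np.int32(120), [304.5, 192.6], [299, 187, 12, 12]) [ 0.5644 -0.0664  0.07  ]
(np.int32(9), [256.1, 199.3], [255, 198, 3, 4]) [0.5484 0.0575 0.07  ]
(np.int32(8), [263.9, 199.9], [263, 199, 3, 3]) [0.5466 0.0376 0.07  ]
(np.int32(5), [311.8, 233.6], [311, 233, 3, 2]) [ 0.4587 -0.0825  0.07  ]
(np.int32(48), [316.3, 239.0], [303, 234, 28, 8]) [ 0.4449 -0.0935  0.07  ]
(np.int32(7), [297.3, 239.7], [295, 239, 6, 2]) [ 0.4437 -0.0456  0.07  ]
[[ 0.5609355 -0.0668852  0.082    ]]
```

View pics/crop.png

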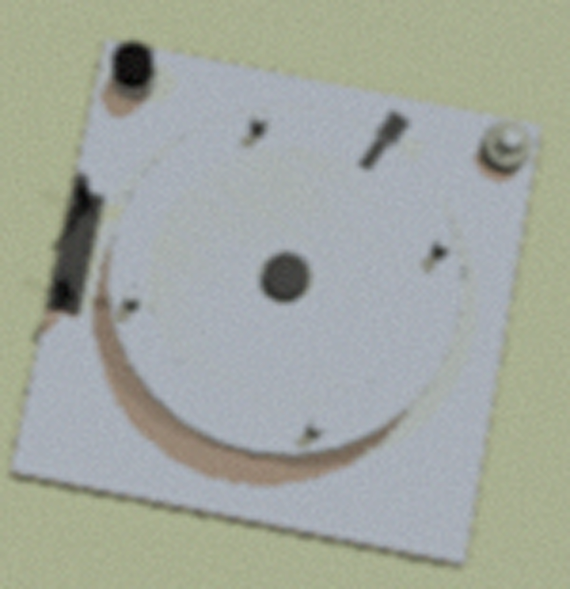

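The crop shows the plate corners at crop pixels (103,40), (540,125), (462,565) and (12,473). The tab with its line is at (385,140), and the gate posts are at (82,190) and (65,290).

Run:
```python
from h import *
f=dict(np.load("top0.npz"))
c=lambda L:np.array(L)/3.8+[230,120]-.37
P=ray(f,c([[103,40],[540,125],[462,565],[12,473]]),.012);print(P.round(4))
print("plate c",P.mean(0).round(4),"boss",ray(f,c([[285,277]]),.081).round(4))
e=(P[0]+P[3]-P[1]-P[2])[:2];e2=(P[0]+P[1]-P[2]-P[3])[:2]
print("gate az",np.degrees(np.arctan2(e[1],e[0])),np.degrees(np.arctan2(e2[1],e2[0]))+90)
C=(ray(f,c([[285,277]]),.081)[0])[:2]
q=ray(f,[[330.8,156.1]],.07)[0][:2]-C;print("tab",np.degrees(np.arctan2(q[1],q[0])))
for p in [[255,130],[128,307],[310,435],[437,253]]:
  q=ray(f,c([p]),.09)[0][:2]-C;print("peg",np.degrees(np.arctan2(q[1],q[0])),np.hypot(*q))
q=ray(f,c([[82,185],[63,292]]),.095)[:,:2];print("posts",q,(q.mean(0)-C),np.degrees(np.arctan2(*(q.mean(0)-C)[::-1])))
```

```text
[[ 0.7516  0.0565  0.012 ]
 [ 0.6852 -0.2551  0.012 ]
 [ 0.3737 -0.1873  0.012 ]
 [ 0.4407  0.1209  0.012 ]]
plate c [ 0.5628 -0.0662  0.012 ] boss [[ 0.5624 -0.066   0.081 ]]
gate az 77.86004863415418 78.00089517088465
tab -35.85863476397495
peg 10.582956268469207 0.10088595313203375
peg 101.28498798673586 0.10686790283958139
peg -172.88652041075483 0.10819261075497592
peg -82.48347629630628 0.10175798804574573
posts [[0.62342919 0.06858947]
 [0.5510499  0.08136147]] [0.02485979 0.14101414] 80.00189507274712
```

apply_moves:
  commands:
    - [[0, 0, 0, 7.05, 0], [0, 0, 0, 7.05, 0], [1.7, -3.1, 0, 0, 0], [1.7, -3.1, 0, 0, 0], [1.7, -3.1, 0, 0, 0], [1.7, -3.1, 0, 0, 0], [1.7, -3.1, 0, 0, 0], [1.7, -3.1, 0, 0, 0], [1.7, -3.1, 0, 0, 0], [1.7, -3.1, 0, 0, 0], [1.7, -3.1, 0, 0, 0], [1.7, -3.1, 0, 0, 0]]

```text
time_s: 1.1
ee_pos: [0.3224, -0.2945, 0.2452]
orientation: [1.0, -0.0, -0.0, 0.0]
wrist_force: [0.4, -1.1, -0.3]
gripper_width: -0.0001
gripper_force: 0.0
```

apply_moves:
  commands:
    - [[2.28, -2.85, 0, 0, 0], [2.28, -2.85, 0, 0, 0], [2.28, -2.85, 0, 0, 0], [2.28, -2.85, 0, 0, 0], [2.28, -2.85, 0, 0, 0], [2.28, -2.85, 0, 0, 0], [2.28, -2.85, 0, 0, 0], [2.28, -2.85, 0, 0, 0], [0, 0, 4, 0, 0], [0, 0, 4, 0, 0], [0, 0, 4, 0, 0], [0, 0, 2.6, 0, 0]]

```text
time_s: 2.1
ee_pos: [0.5027, -0.0679, 0.0958]
orientation: [1.0, 0.0, -0.002, -0.0]
wrist_force: [-0.6, -0.3, 0.1]
gripper_width: -0.0001
gripper_force: 0.0
```

apply_moves:
  commands:
    - [[0, 0, 0.6, 0, 0], [0, 0, 0.6, 0, 0], [0, 0, 0.3, 0, 0], [0, 0, 0, 0, 0]]

```text
time_s: 2.43
ee_pos: [0.5054, -0.0684, 0.0852]
orientation: [1.0, -0.0, 0.001, 0.0]
wrist_force: [-0.3, 0.4, 0.4]
gripper_width: -0.0001
gripper_force: 0.0
```

apply_moves:
  commands:
    - [[0, 0, 0.2, 0, 0], [0, 0, 0, 0, 0]]

```text
time_s: 2.6
ee_pos: [0.5059, -0.0686, 0.0841]
orientation: [1.0, -0.0, 0.002, 0.0]
wrist_force: [0.2, 0.0, 3.0]
gripper_width: -0.0001
gripper_force: 1.8
```

apply_moves:
  commands:
    - [[0, 0, 0.2, 0, 0], [0, 0, 0, 0, 0]]

```text
time_s: 2.77
ee_pos: [0.506, -0.0688, 0.084]
orientation: [1.0, -0.0, 0.002, 0.001]
wrist_force: [-8.9, -0.3, 26.6]
gripper_width: 0.0003
gripper_force: 13.4
```

apply_moves:
  commands:
    - [[0, 0, -3, 0, 0], [0, 0, -2, 0, 0], [-2.0, -1.1, 0, 0, 0], [-2.0, -1.1, 0, 0, 0], [0, 0, 0, 0, 0]]

```text
time_s: 3.18
ee_pos: [0.462, -0.0448, 0.1316]
orientation: [1.0, 0.001, 0.0, 0.0]
wrist_force: [-0.8, -0.2, -1.1]
gripper_width: 0.0001
gripper_force: 0.0
```

Run:
```python
from cell import *
from h import *
f=grab_frame("side");w=grab_frame("wrist");np.savez("w1.npz",**w)
a=cv2.convertScaleAbs(cv2.resize(f["color"][140:260,190:350],None,fx=2.5,fy=2.5,interpolation=2),alpha=1.5)
b=cv2.resize(w["color"],(400,300))
cv2.imwrite("pics/p1.png",np.hstack([a,b]));print(state()["ee_pos"])
```

```text
[ 0.46510338 -0.0463411   0.13168034]
```

View pics/p1.png

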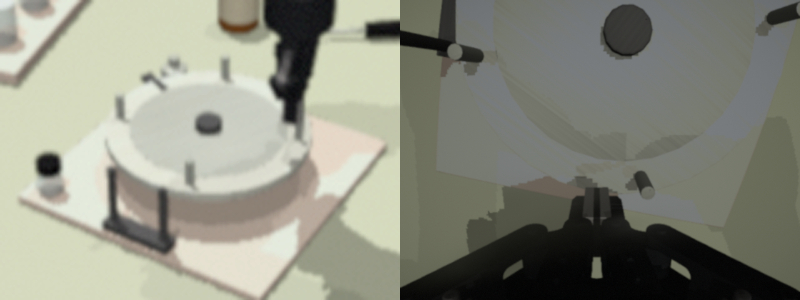

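The side crop shows the finger just in front of peg3. The wrist crop shows the peg3 top at about (643,190), to the right (-y) of the finger at (597,200), so the way to push is clear.

Run:
```python
from h import *
w=dict(np.load("w1.npz"))
print(ray(w,[[(646-400)*1.4,192*1.4],[(455-400)*1.4,52*1.4],[(769-400)*1.4,30*1.4]],.102), ray(w,[[(628-400)*1.4,30*1.4]],.082))
```

```text
[[ 0.46207798 -0.07889122  0.102     ]
 [ 0.55126142  0.03805959  0.102     ]
 [ 0.56533055 -0.14835163  0.102     ]] [[ 0.5651718  -0.06595869  0.082     ]]
```

apply_moves:
  commands:
    - [[0, 0, 2.5, 0, 0], [0, 0, 1.3, 0, 0], [0, 0, 0, 0, 0], [0, 0.6, 0, 0, 0], [0.1, 1.0, 0, 0, 0], [0.2, 1.4, 0, 0, 0], [0.2, 1.6, 0, 0, 0], [0.3, 1.6, 0, 0, 0], [-1, -0.3, -3.5, 0, 0], [-1, 0, -4, 0, 0], [0, 0, -4, 0, 0]]

```text
time_s: 4.2
ee_pos: [0.4507, -0.1065, 0.2087]
orientation: [1.0, -0.001, -0.001, -0.0]
wrist_force: [1.2, -1.3, -0.4]
gripper_width: 0.0002
gripper_force: 0.0
```

```bash
cat >> h.py <<'E'
C=np.array([.5635,-.066])
def angle(f,last=None,gate=78.0):
    # tab/line: sample dark pixels on ring r 100..138mm at z=.07 in a side or top view
    g=cv2.cvtColor(f["color"],cv2.COLOR_BGR2GRAY);v,u=np.mgrid[0:420,0:560]
    k=(g<60);p=ray(f,np.c_[u[k],v[k]],.07)[:,:2]-C
    r=np.hypot(*p.T);a=np.degrees(np.arctan2(p[:,1],p[:,0]))
    m=(r>.085)&(r<.14)
    h=np.bincount(((a[m]-gate)%360).astype(int)//4,minlength=90)
    return [(int(i*4),int(h[i])) for i in np.nonzero(h>2)[0]]
E
python3 - <<'E'
from cell import *
from h import *
for i in range(2):
    t=state()["time_s"];f=grab_frame("top");np.savez(f"t{i}.npz",**f);s=grab_frame("side");np.savez(f"s{i}.npz",**s)
    print(t,angle(f))
print(state()["ee_pos"],state()["time_s"])
I=lambda f,a,b,c,d:cv2.convertScaleAbs(cv2.resize(f["color"][a:b,c:d],(390,290),interpolation=2),alpha=1.5)
T=[np.load(f"t{i}.npz") for i in(0,1)];S=[np.load(f"s{i}.npz") for i in(0,1)]
cv2.imwrite("pics/m.png",np.vstack([np.hstack([I(x,120,275,200,408) for x in T]),np.hstack([I(x,145,265,190,352) for x in S])]))
E
```

```text
4.2 [(0, 11), (4, 8), (8, 8), (12, 5), (96, 6), (100, 18), (104, 17), (108, 19), (112, 21), (116, 30), (120, 64), (124, 68), (128, 67), (132, 68), (136, 66), (140, 66), (144, 68), (148, 68), (152, 64), (156, 66), (160, 69), (164, 61), (168, 68), (172, 64), (176, 66), (180, 64), (184, 63), (188, 66), (192, 63), (196, 65), (200, 63), (204, 62), (208, 57), (212, 29), (216, 18), (220, 4), (224, 3), (260, 3), (300, 3), (304, 31), (348, 10), (352, 9), (356, 8)]
4.3 [(0, 12), (4, 9), (8, 8), (12, 5), (96, 3), (100, 12), (104, 9), (108, 12), (112, 14), (116, 24), (120, 60), (124, 68), (128, 67), (132, 68), (136, 66), (140, 66), (144, 68), (148, 68), (152, 64), (156, 66), (160, 69), (164, 61), (168, 68), (172, 64), (176, 66), (180, 64), (184, 63), (188, 66), (192, 63), (196, 65), (200, 63), (204, 62), (208, 65), (212, 45), (216, 25), (220, 9), (224, 5), (272, 4), (316, 27), (348, 8), (352, 8), (356, 8)]
[ 0.45374649 -0.10676479  0.20961501] 4.4
```

View pics/m.png

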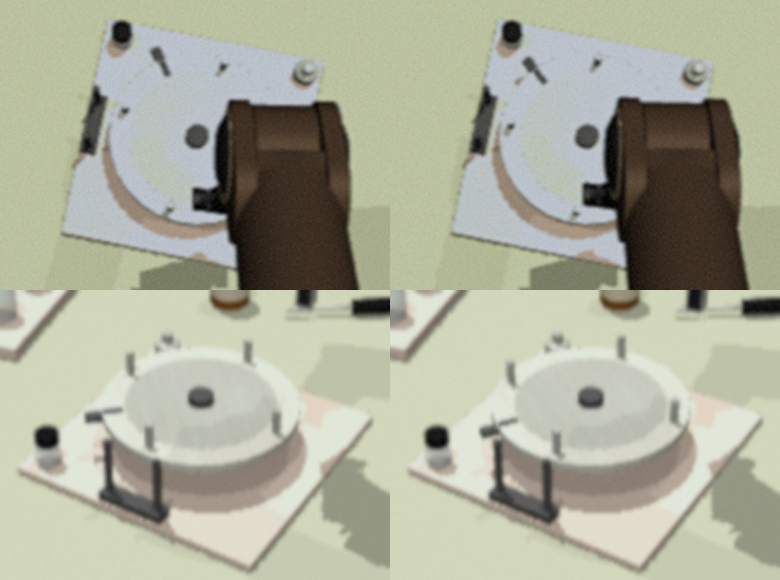

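The four panels show the wheel turning freely, with the tab nearing the gate from the jar side at roughly 2 rad/s and nothing touching it. Next I'll move the finger above the bare face, to r ≈ 53 mm.

apply_moves:
  commands:
    - [[3.6, -0.1, 0, 0, 0], [3.7, -0.1, 0, 0, 0], [0, 0, 2.5, 0, 0], [0, 0, 3, 0, 0], [0, 0, 2.5, 0, 0], [0, 0, 1.5, 0, 0], [0, 0, 1, 0, 0], [0, 0, 0.5, 0, 0], [0, 0, 0, 0, 0]]

```text
time_s: 5.15
ee_pos: [0.525, -0.1035, 0.0962]
orientation: [1.0, -0.0, -0.001, -0.0]
wrist_force: [0.2, -0.7, -0.1]
gripper_width: 0.0002
gripper_force: 0.0
```

```bash
cat >> h.py <<'E'
def tabang(f,z=.067,dbg=0):
    g=cv2.cvtColor(f["color"],cv2.COLOR_BGR2GRAY);v,u=np.mgrid[130:260,190:400]
    v=v.ravel();u=u.ravel();k=g[v,u]<75;v,u=v[k],u[k]
    p=ray(f,np.c_[u,v],z)[:,:2]-C;r=np.hypot(*p.T);m=(r>.123)&(r<.138)
    b=np.zeros((420,560),np.uint8);b[v[m],u[m]]=1
    n,l,s,ce=cv2.connectedComponentsWithStats(b);o=[]
    for i in range(1,n):
        if 6<=s[i,4]<80:
            q=ray(f,[ce[i]],z)[0][:2]-C;o.append((round((np.degrees(np.arctan2(q[1],q[0]))-78)%360,1),int(s[i,4])))
    return o
E
python3 - <<'E'
from cell import *
from h import *
for i in range(2): print(i,tabang(np.load(f"t{i}.npz")),tabang(np.load(f"s{i}.npz")))
print("start",tabang(np.load("top0.npz")),tabang(np.load("side0.npz")))
for i in range(2,4):
  for n in("top","side"):
    t=state()["time_s"];f=grab_frame(n);np.savez(f"{n[0]}{i}.npz",**f);print(n,t,tabang(f))
s=state();print(s["ee_pos"],s["wrist_force"],s["time_s"])
E
```

```text
0 [(np.float64(305.6), 27), (np.float64(0.2), 48)] [(np.float64(312.1), 14), (np.float64(337.0), 13), (np.float64(7.9), 18)]
1 [(np.float64(318.3), 27), (np.float64(0.2), 48)] [(np.float64(325.1), 17), (np.float64(337.0), 13), (np.float64(7.9), 18)]
start [(np.float64(245.9), 30), (np.float64(0.8), 58), (np.float64(18.5), 7), (np.float64(114.0), 38)] [(np.float64(337.0), 13), (np.float64(8.0), 19)]
top 5.15 [(np.float64(0.2), 48), (np.float64(63.9), 38)]
side 5.2 [(np.float64(191.4), 40), (np.float64(337.1), 12), (np.float64(68.8), 30), (np.float64(7.9), 18)]
top 5.25 [(np.float64(0.2), 48), (np.float64(75.8), 35)]
side 5.3 [(np.float64(191.7), 39), (np.float64(337.4), 11), (np.float64(80.6), 28), (np.float64(7.9), 18)]
[ 0.52635717 -0.10351262  0.09836251] [-0.13584924  0.04874843  0.66348801] 5.35
```

apply_moves:
  commands:
    - [[0, 0, 0.4, 0, 0], [0, 0, 0.3, 0, 0], [0, 0, 0.2, 0, 0], [0, 0, 0, 0, 0], [0, 0, 0, 0, 0], [0, 0, 0, 0, 0], [0, 0, 0, 0, 0], [0, 0, 0, 0, 0], [0, 0, 0, 0, 0], [0, 0, 0, 0, 0], [0, 0, 0, 0, 0], [0, 0, 0, 0, 0]]

```text
time_s: 6.35
ee_pos: [0.5256, -0.1033, 0.0883]
orientation: [1.0, -0.0, -0.0, 0.0]
wrist_force: [0.9, 0.1, 0.5]
gripper_width: 0.0
gripper_force: 0.0
```

apply_moves:
  commands:
    - [[0, 0, 0, 0, 0], [0, 0, 0, 0, 0], [0, 0, 0, 0, 0], [0, 0, 0, 0, 0], [0, 0, 0, 0, 0], [0, 0, 0, 0, 0], [0, 0, 0, 0, 0], [0, 0, 0, 0, 0], [0, 0, 0, 0, 0], [0, 0, 0, 0, 0], [0, 0, 0, 0, 0], [0, 0, 0, 0, 0]]

```text
time_s: 7.35
ee_pos: [0.5256, -0.1033, 0.0883]
orientation: [1.0, -0.0, -0.0, 0.0]
wrist_force: [-0.4, 0.5, 0.2]
gripper_width: 0.0001
gripper_force: 0.0
```

apply_moves:
  commands:
    - [[0, 0, 0, 0, 0], [0, 0, 0, 0, 0], [0, 0, 0, 0, 0], [0, 0, 0, 0, 0], [0, 0, 0, 0, 0], [0, 0, 0, 0, 0], [0, 0, 0, 0, 0], [0, 0, 0, 0, 0], [0, 0, 0, 0, 0], [0, 0, 0, 0, 0], [0, 0, 0, 0, 0], [0, 0, 0, 0, 0]]

```text
time_s: 8.35
ee_pos: [0.5256, -0.1033, 0.0883]
orientation: [1.0, -0.0, -0.0, 0.0]
wrist_force: [-0.3, -0.2, 0.3]
gripper_width: -0.0003
gripper_force: 0.0
```

```bash
cat > m.py <<'E'
from cell import *
from h import *
for n in("top","side")*2:
    t=state()["time_s"];print(n,round(t,3),[(float(a),b) for a,b in tabang(grab_frame(n))])
print(state()["ee_pos"],state()["wrist_force"],state()["time_s"])
E
python3 m.py
```

```text
top 8.35 [(0.2, 48), (74.4, 36)]
side 8.4 [(198.6, 6), (187.3, 28), (337.4, 11), (78.2, 29), (7.9, 18)]
top 8.45 [(0.2, 48), (85.7, 36)]
side 8.5 [(187.0, 27), (88.9, 22), (337.7, 10), (7.9, 18)]
[ 0.52559401 -0.10333266  0.08826902] [-0.41293939 -0.30120229  1.0643427 ] 8.55
```

apply_moves:
  commands:
    - [[0, 0, 0, 0, 0], [0, 0, 0, 0, 0], [0, 0, 0, 0, 0], [0, 0, 0, 0, 0], [0, 0, 0, 0, 0], [0, 0, 0, 0, 0], [0, 0, 0, 0, 0], [0, 0, 0, 0, 0], [0, 0, 0, 0, 0], [0, 0, 0, 0, 0], [0, 0, 0, 0, 0], [0, 0, 0, 0, 0]]

```text
time_s: 9.55
ee_pos: [0.5256, -0.1033, 0.0883]
orientation: [1.0, -0.0, 0.0, 0.0]
wrist_force: [-0.1, -0.1, 0.2]
gripper_width: 0.0002
gripper_force: 0.0
```

apply_moves:
  commands:
    - [[0, 0, 0, 0, 0], [0, 0, 0, 0, 0], [0, 0, 0, 0, 0], [0, 0, 0, 0, 0], [0, 0, 0, 0, 0], [0, 0, 0, 0, 0], [0, 0, 0, 0, 0], [0, 0, 0, 0, 0], [0, 0, 0, 0, 0], [0, 0, 0, 0, 0], [0, 0, 0, 0, 0], [0, 0, 0, 0, 0]]

```text
time_s: 10.55
ee_pos: [0.5256, -0.1033, 0.0883]
orientation: [1.0, -0.0, 0.0, 0.0]
wrist_force: [-0.2, -0.4, -0.0]
gripper_width: -0.0002
gripper_force: 0.0
```

apply_moves:
  commands:
    - [[0, 0, 0, 0, 0], [0, 0, 0, 0, 0], [0, 0, 0, 0, 0], [0, 0, 0, 0, 0], [0, 0, 0, 0, 0], [0, 0, 0, 0, 0], [0, 0, 0, 0, 0], [0, 0, 0, 0, 0], [0, 0, 0, 0, 0], [0, 0, 0, 0, 0], [0, 0, 0, 0, 0], [0, 0, 0, 0, 0]]

```text
time_s: 11.55
ee_pos: [0.5256, -0.1033, 0.0883]
orientation: [1.0, -0.0, -0.0, 0.0]
wrist_force: [-0.1, -0.1, 0.1]
gripper_width: 0.0002
gripper_force: 0.0
```

apply_moves:
  commands:
    - [[0, 0, 0, 0, 0], [0, 0, 0, 0, 0], [0, 0, 0, 0, 0], [0, 0, 0, 0, 0], [0, 0, 0, 0, 0], [0, 0, 0, 0, 0], [0, 0, 0, 0, 0], [0, 0, 0, 0, 0], [0, 0, 0, 0, 0], [0, 0, 0, 0, 0], [0, 0, 0, 0, 0], [0, 0, 0, 0, 0]]

```text
time_s: 12.55
ee_pos: [0.5256, -0.1033, 0.0883]
orientation: [1.0, -0.0, -0.0, 0.0]
wrist_force: [-0.0, -0.4, -0.5]
gripper_width: 0.0002
gripper_force: 0.0
```

apply_moves:
  commands:
    - [[0, 0, 0, 0, 0], [0, 0, 0, 0, 0], [0, 0, 0, 0, 0], [0, 0, 0, 0, 0], [0, 0, 0, 0, 0], [0, 0, 0, 0, 0], [0, 0, 0, 0, 0], [0, 0, 0, 0, 0], [0, 0, 0, 0, 0], [0, 0, 0, 0, 0], [0, 0, 0, 0, 0], [0, 0, 0, 0, 0]]

```text
time_s: 13.55
ee_pos: [0.5256, -0.1033, 0.0883]
orientation: [1.0, -0.0, 0.0, 0.0]
wrist_force: [0.6, -0.9, -0.0]
gripper_width: 0.0001
gripper_force: 0.0
```

apply_moves:
  commands:
    - [[0, 0, 0, 0, 0], [0, 0, 0, 0, 0], [0, 0, 0, 0, 0], [0, 0, 0, 0, 0], [0, 0, 0, 0, 0], [0, 0, 0, 0, 0], [0, 0, 0, 0, 0], [0, 0, 0, 0, 0], [0, 0, 0, 0, 0], [0, 0, 0, 0, 0], [0, 0, 0, 0, 0], [0, 0, 0, 0, 0]]

```text
time_s: 14.55
ee_pos: [0.5256, -0.1033, 0.0883]
orientation: [1.0, -0.0, 0.0, 0.0]
wrist_force: [0.5, -0.2, -0.3]
gripper_width: 0.0
gripper_force: 0.0
```

apply_moves:
  commands:
    - [[0, 0, 0, 0, 0], [0, 0, 0, 0, 0], [0, 0, 0, 0, 0], [0, 0, 0, 0, 0], [0, 0, 0, 0, 0], [0, 0, 0, 0, 0], [0, 0, 0, 0, 0], [0, 0, 0, 0, 0], [0, 0, 0, 0, 0], [0, 0, 0, 0, 0], [0, 0, 0, 0, 0], [0, 0, 0, 0, 0]]

```text
time_s: 15.55
ee_pos: [0.5256, -0.1033, 0.0883]
orientation: [1.0, -0.0, -0.0, 0.0]
wrist_force: [-1.3, 0.4, 0.3]
gripper_width: -0.0
gripper_force: 0.0
```

```bash
python3 m.py
```

```text
top 15.55 [(0.2, 48), (46.0, 38)]
side 15.6 [(198.6, 6), (187.3, 28), (337.1, 12), (7.9, 18), (48.4, 23)]
top 15.65 [(0.2, 48), (54.6, 36)]
side 15.7 [(198.8, 7), (187.3, 28), (337.1, 12), (7.9, 18), (56.7, 26)]
[ 0.52560741 -0.10332476  0.08828319] [0.02224401 0.06682956 0.02690177] 15.75
```

apply_moves:
  commands:
    - [[0, 0, 0, 0, 0], [0, 0, 0, 0, 0], [0, 0, 0, 0, 0], [0, 0, 0, 0, 0], [0, 0, 0, 0, 0], [0, 0, 0, 0, 0], [0, 0, 0, 0, 0], [0, 0, 0, 0, 0], [0, 0, 0, 0, 0], [0, 0, 0, 0, 0], [0, 0, 0, 0, 0], [0, 0, 0, 0, 0]]

```text
time_s: 16.75
ee_pos: [0.5256, -0.1033, 0.0883]
orientation: [1.0, -0.0, 0.0, 0.0]
wrist_force: [-0.6, 0.7, -0.3]
gripper_width: -0.0001
gripper_force: 0.0
```

apply_moves:
  commands:
    - [[0, 0, 0, 0, 0], [0, 0, 0, 0, 0], [0, 0, 0, 0, 0], [0, 0, 0, 0, 0], [0, 0, 0, 0, 0], [0, 0, 0, 0, 0], [0, 0, 0, 0, 0], [0, 0, 0, 0, 0], [0, 0, 0, 0, 0], [0, 0, 0, 0, 0], [0, 0, 0, 0, 0], [0, 0, 0, 0, 0]]

```text
time_s: 17.75
ee_pos: [0.5256, -0.1033, 0.0883]
orientation: [1.0, -0.0, 0.0, 0.0]
wrist_force: [-0.3, -0.3, 0.2]
gripper_width: 0.0004
gripper_force: 0.0
```

apply_moves:
  commands:
    - [[0, 0, 0, 0, 0], [0, 0, 0, 0, 0], [0, 0, 0, 0, 0], [0, 0, 0, 0, 0], [0, 0, 0, 0, 0], [0, 0, 0, 0, 0], [0, 0, 0, 0, 0], [0, 0, 0, 0, 0], [0, 0, 0, 0, 0], [0, 0, 0, 0, 0], [0, 0, 0, 0, 0], [0, 0, 0, 0, 0]]

```text
time_s: 18.75
ee_pos: [0.5256, -0.1033, 0.0883]
orientation: [1.0, -0.0, 0.0, 0.0]
wrist_force: [-0.2, 0.2, -0.6]
gripper_width: -0.0006
gripper_force: 0.0
```

```bash
python3 m.py
```

```text
top 18.75 [(293.0, 23), (0.2, 48)]
side 18.8 [(187.0, 27), (297.3, 11), (337.7, 10), (7.9, 18)]
top 18.85 [(299.9, 24), (0.2, 48)]
side 18.9 [(186.0, 31), (304.2, 11), (337.0, 13), (7.9, 18)]
[ 0.52561017 -0.1033077   0.08828215] [-0.31506747  0.46632522 -0.05676945] 18.95
```

apply_moves:
  commands:
    - [[0, 0, 0, 0, 0], [0, 0, 0, 0, 0], [0, 0, 0, 0, 0], [0, 0, 0, 0, 0], [0, 0, 0, 0, 0], [0, 0, 0, 0, 0], [0, 0, 0, 0, 0], [0, 0, 0, 0, 0], [0, 0, 0.55, 0, 0], [0, 0, 0, 0, 0], [0, 0, 0, 0, 0], [0, 0, 0, 0, 0]]

```text
time_s: 19.95
ee_pos: [0.5272, -0.1041, 0.0841]
orientation: [1.0, -0.0, 0.002, 0.001]
wrist_force: [-0.4, -2.7, 11.2]
gripper_width: -0.0002
gripper_force: 6.0
```

Run:
```python
from cell import *
from h import *
a=grab_frame("top");b=grab_frame("side");c=grab_frame("side")
print(np.abs(b["color"][150:230,190:330].astype(int)-c["color"][150:230,190:330]).mean(),state()["wrist_force"])
I=lambda f,a,b,c,d:cv2.convertScaleAbs(cv2.resize(f["color"][a:b,c:d],(390,290),interpolation=2),alpha=1.5)
cv2.imwrite("pics/e.png",np.hstack([I(a,120,275,200,408),I(b,145,265,190,352)]))
```

```text
0.4518452380952381 [-0.39280843 -1.33325337 11.93320197]
```

View pics/e.png

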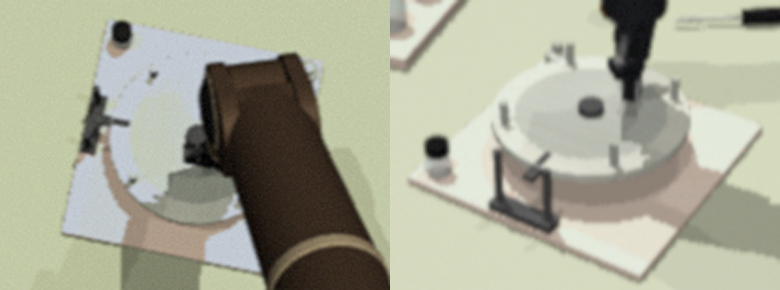

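The wheel has stopped under the finger, with the tab midway between the posts in both views. Now I'll lift straight up.

apply_moves:
  commands:
    - [[0, 0, -3, 0, 0], [0, 0, -4, 0, 0], [0, 0, -4, 0, 0], [0, 0, 0, 0, 0], [0, 0, 0, 0, 0], [0, 0, 0, 0, 0]]

```text
time_s: 20.6
ee_pos: [0.5253, -0.1035, 0.1924]
orientation: [1.0, -0.0, -0.0, 0.0]
wrist_force: [-0.0, 0.3, -0.7]
gripper_width: 0.0002
gripper_force: 0.0
```

Run:
```python
from cell import *
from h import *
import time
fs=[grab_frame("side") for _ in range(12)]
# tab & line centroid on the wheel top between posts, inside the rim (r 90..128mm)
for f in fs[::11]:
    g=cv2.cvtColor(f["color"],cv2.COLOR_BGR2GRAY);v,u=[x.ravel() for x in np.mgrid[190:245,210:280]]
    p=ray(f,np.c_[u,v],.07)[:,:2]-C;r=np.hypot(*p.T);a=(np.degrees(np.arctan2(p[:,1],p[:,0]))-78+180)%360-180
    m=(g[v,u]<85)&(r>.1)&(r<.135)&(abs(a)<9);print(m.sum(),a[m].mean(),r[m].mean())
print(state()["time_s"],state()["wrist_force"])
```

```text
51 0.7887008013518942 0.12550182919513253
50 0.3593518609495169 0.12588862964759856
21.2 [-0.63900236 -1.50435641 -0.27759686]
```

```bash
python3 -c "
from cell import *
print(finish_job())"
```

```text
the job is handed in; nothing more can be done
None
```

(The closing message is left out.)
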